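# Close and bolt the spice box

## Robot

A 6-joint arm with a two-finger parallel gripper is mounted at the origin on the work surface. World frame = base frame: x ahead of the robot, y to its left, z up, the work surface at z = 0. Lengths are in m, angles in rad, forces in N, time in s.
With the tool pointing down it reaches from about 0.225 to 0.725 m from the base axis. Payload 3.1 kg.
Tool frame: the origin (TCP) lies on the centre line of the jaws, within the pads' length; the fingertips stand 17 mm ahead of it and the grasp point (between the pads) lies 2 mm behind it; z points along the fingers, y is the line along which they close (so a half turn about z gives the same grasp; the last joint's range is limited). The gripper opens to 85 mm and grips with 20 to 120 N. Pads are 22 mm wide; open, the fingers measure 114 mm over their backs; the gripper's body (76 mm by 85 mm) begins 54 mm behind the grasp point. The pads swing forward as they close: fully open they stand 13 mm farther back than shut.
Start: joints at [1.166, 0.048, 0.099, 1.622, 0, 1.443], TCP at [0.143, 0.505, 0.209] pointing down, gripper open.
Joint ranges: [-2.91, 2.91], [-0.99, 1.94], [-1.21, 1.42], [-2.12, 2.29], [-1.49, 1.47], [-3.14, 3.14]. Speed limits (rad/s): [2.79, 2.79, 3.14, 3.14, 3.14, 3.14].

## Interface

Orientations are given as [roll, pitch, yaw] about the fixed x, y, z axes, in that order (R = Rz(yaw) Ry(pitch) Rx(roll)).
In Python, from cell import read_state, capture, close_job, boxes_of, masks_of gives the robot as it stands.
- The arm moves only by the tool step_arm, never from a script. Its argument "commands" is a list of rows, each a list of 2 entries, a list of its own where there are three numbers: the shift along the world's x, y, z in m, then the turn, a rotation vector about the world's x, y, z in rad. In form: [[[dx, dy, dz], [wx, wy, wz]], ...]. A call has 1 to 10 rows; each row is the pose to reach, as a shift and turn from the pose commanded when the call began; what a row does not reach only later rows make up. A row lasts 1/8 s, in which the tool goes at most 62.5 mm and 10.7 degrees, less where a joint would pass 70% of its speed; a pose out of reach is approached as far as the arm can. A call with a gripper value outside its range is refused whole. "claw" is the opening in per cent of the stroke, from 0 (shut) to 100 (fully open), set as the call begins (left out, the last holds). The fingers move at their own pace and stop on an object; "force" is the grip in N (left out, the last holds). Time passes only in rows, so rows that repeat a pose let the fingers close. It gives the time, the measured TCP pose, the force, the opening and the grip force at its end, in the units of the state.
- read_state(): the state, without advancing time (a new reading comes with each control period).
- capture(name): name is "side" or "top" or "wrist"; returns a dict with "frame" (480x640x3 uint8, red, green, blue), "mtx" (3x3 intrinsics, pixels), "camera_from_world" (4x4, takes a point from world to camera coordinates); the wrist camera has in their place "mount" (4x4, takes a point from camera to tool coordinates, whose origin is the TCP and whose axes are the flange's). Camera axes: x right, y up, looking along -z (the intrinsics and any distortion apply to the point x, -y, -z); pixel columns grow to the right and rows downward; lengths in m; the calibration is good to about 2 mm. A picture is of the moment at which its call begins: read the wrist's pose just before it. There is no depth.
- close_job(): hands the job in; it is judged then, once.
Trained networks look in the newest picture that a camera, given by its name, has taken for a name from the list of things; names that differ only in an ending like _2 or _b are one class to them, and where a whole thing is asked for, a point or a joint stands for the part that bears it (a point fixed in the world has none). Each returns a list of dicts, best first, with "confidence" (0 to 1); they miss things now and then, are a little off and sometimes report something else, mostly with a low value. They report only what shows in the picture. A call takes as long as a camera call.
- boxes_of(target, camera): "xyz" ([x, y, z] in m, in the coordinates of the camera as it stood for that picture, good to about 4 mm: the middle of the surface that is visible of it).
- masks_of(target, camera): "region" (480x640 bool, what is visible of it).
The state is a dict: "time_s": time; "qpos": joint angles; "joint_vel": joint speeds; "joint_efforts": joint torques, N m; "tool_pos": TCP position; "ee_rot": TCP orientation; "contact_force": force on the tool from outside, world axes, zero at the start; "ft_torque": the same for the moment, N m; "opening": opening from 0.0 (shut) to 1.0 (fully open); "grip_force": force on a finger pad.
Only numpy, scipy, OpenCV 4.12 (cv2) and the standard library are available. Lean on these libraries where they do the work, as an engineer would, in place of code of your own. Each camera call takes 0.05 s, during which the arm holds its last target. There are 200 camera calls.

## Task

Close the wooden spice box, whose inner frame has slipped a little to one side: pull its brass bolt all the way out, tuck the tongue of the square lid under the box's fixed lip and lower the lid until it lies flat and fully home in its recess, then push the bolt fully home over the lid. Do not force the lid hard against the box, and leave everything else on the ledge where it stands.

Things in the scene. Friction and masses are not known exactly. Their poses are not given: they have to be found in the camera images.
- spice_box: Fixed wooden box 190 (x) x 160 (y) x 60 mm high; origin at the centre of its underside, z up. Its top has a recess for the square lid, 14 mm deep, open from x = -66 to +38 mm. The recess's two y sides and ledges belong to a loose inner frame (see seat). Ledges for the lid at z = 46 mm, also at the +x end. From x = 38 to 95 mm is a flat deck (z = 60 mm) with the bolt.
- lip (a point): Middle of the lower edge of the fixed lip at the recess's -x end: box x = -66, y = 0, z = 55 mm; axes as the box's. The lip (5 mm thick, top level with the box) covers a slot 15 mm deep, x = -81 to -66 mm, open downwards, where the lid's tongue goes; lid plus tongue are too long to drop in level.
- seat (a point): Nominal place of the lid's underside centre when home: box x = -14.5, y = 0, z = 46 mm. The inner frame has stuck up to 9 mm off this to either side in y (not measured: feel or look for it; do not shove it). Frame: walls 102.5 mm apart (y), 13 mm thick, top z = 60; below them ledges 82 mm apart, z = 36 to 46 mm, vertical inner faces; hollow between, floor at z = 13 mm.
- bolt (a joint): Brass bolt sliding along the box's x on its deck: 0 = home (its end reaches 15 mm over the recess), 0.030 m = fully out towards the box's +x (its end 15 mm clear of the recess). A spring detent at mid travel; some 3 to 8 N move it. Its plate is 40 mm wide and 6 mm thick, underside 61.5 mm above the table.
- bolt_knob (a point): Centre of the bolt's upright round knob, 22 mm diameter, 28 mm high (73 to 101 mm above the table, this point at 87 mm); moves with the bolt, 57 mm along the box's +x from its origin when home. Axes as the box's.
- square_lid: Loose square wooden lid, 100 x 100 x 14 mm, about 0.2 kg, lying flat; origin at the centre of the square's underside, z up. A tongue 70 mm wide, 5 mm thick, flush with the underside, sticks 12 mm out of its -x edge and goes under the box's lip. On top, a grip rib across the middle: 18 mm thick (x), 70 mm long (y), 14 to 48 mm above the underside.
- round_lid: Loose round wooden lid of another box, 104 mm diameter, 14 mm thick, with the same grip rib; to be left alone. Origin at its underside centre.
- saucer_rack: Fixed wooden rack 300 x 110 mm with four upright white saucers, 152 mm high, origin under its centre. Leave alone.
- whisk: Steel whisk lying along its x, 277 mm long, 60 mm high; origin on the table under the handle's wire end. Leave alone.
- honey_jar: Amber glass jar, 64 mm diameter, 85 mm high, origin under its centre. Leave alone.
- tea_glass: Green tea glass, 68 mm diameter, 85 mm high, origin under its centre. Leave alone.

How it is judged:
On the way, in this order (a step that is already met when the one before it is completed fails the run):
1. the bolt is pulled all the way out (value of joint bolt above 0.026 m), for 0.2 s.
2. the square lid lies flat and fully home in the recess with its tongue under the lip, the bolt still out (value of joint bolt above 0.018 m and z of square_lid in the frame of seat between -0.0025 and 0.0025 m and angle between square_lid's own z axis and vertical below 0.04 rad and x of square_lid in the frame of seat between -0.005 and 0.005 m and y of square_lid in the frame of seat between -0.013 and 0.013 m), for 0.2 s.
At the end, for the whole second after the job is handed in: The square lid lies at rest in the recess wherever the frame stands: within 5 mm of the seat along the box's x, 13 mm in y (the frame's play) and 2.5 mm in height, tilted less than 0.04 rad, its tongue under the lip (turned less than 0.06 rad from the box), and the bolt is within 4 mm of fully home (value of joint bolt below 0.004 m and z of square_lid in the frame of seat between -0.0025 and 0.0025 m and angle between square_lid's own z axis and vertical below 0.04 rad and angle between the x axis of square_lid and the x axis of spice_box, either way round below 0.06 rad and linear speed of square_lid below 0.01 m/s and x of square_lid in the frame of seat between -0.005 and 0.005 m and y of square_lid in the frame of seat between -0.013 and 0.013 m); the robot touches nothing.
It fails at once if the lid is forced against the box with more than 60 N (contact force between square_lid and spice_box above 60 N).
It fails at once if another thing on the ledge is shifted by more than 20 mm (distance of any of round_lid, whisk, honey_jar, tea_glass from where it was at the start of the episode above 0.02 m).
It also fails if it takes over 72 s, if anything falls off the work surface, if the arm or the gripper's body presses on something with over 40 N, if the wrist force passes 120 N, or if a joint passes its speed limit or range.

## Working session

There is one attempt and no reset: what is moved stays moved. The work goes in short steps, Python scripts to look and compute and a tool call to move; the robot and the scene stay as the last step left them, time stands still between calls to the robot, and variables do not carry over. Pictures are saved under pics/ and viewed, at most 10 in all, crops included, and the job is handed in when it is done.

Besides the shell and the picture viewer there is one more tool, called after "Emit:" as a command line: name --argument value ..., lists and objects as JSON in quotes. step_arm: Moves the arm, as the interface text tells. Its arguments: {"type":"object","properties":{"commands":{"type":"array"},"claw":{"type":"number"},"force":{"type":"number"}},"required":["commands"]}

```bash
mkdir -p pics; cat > h.py <<'E'
import numpy as np,cv2
from cell import *
from scipy.spatial.transform import Rotation as R
def cap(n,save=None):
    s=read_state(); c=capture(n)
    if n=="wrist":
        T=np.eye(4);T[:3,:3]=R.from_euler('xyz',s['ee_rot']).as_matrix();T[:3,3]=s['tool_pos']
        W=T@np.array(c['mount'])
    else: W=np.linalg.inv(np.array(c['camera_from_world']))
    if save: cv2.imwrite(save,c['frame'][:,:,::-1])
    return c,W   # W: world from camera
def pix2w(c,W,uv,z):
    K=np.array(c['mtx']);uv=np.atleast_2d(np.float64(uv))
    d=np.c_[uv,np.ones(len(uv))]@np.linalg.inv(K).T; d=d*[1,-1,-1]
    d=d@W[:3,:3].T;o=W[:3,3]
    return o+d*((z-o[2])/d[:,2])[:,None]
def w2pix(c,W,P):
    p=(np.atleast_2d(P)-W[:3,3])@W[:3,:3]; p=p*[1,-1,-1]; q=p@np.array(c['mtx']).T
    return q[:,:2]/q[:,2:]
E
python3 - <<'E'
from h import *
print(read_state())
for n in("top","side"):
    c,W=cap(n,f"pics/{n}0.png");print(n,W.round(3).tolist(),[k for k in c], np.array(c['mtx']).tolist())
    for t in("spice_box","bolt_knob","square_lid","round_lid","saucer_rack","whisk","honey_jar","tea_glass"):
        for b in boxes_of(t,n)[:2]:
            print(t,round(b['confidence'],2),(W@np.r_[b['xyz'],1])[:3].round(3))
E
```

```text
{'time_s': 0.0, 'qpos': array([1.16623183e+00, 4.87936032e-02, 9.75729117e-02, 1.62197445e+00,
       1.30843344e-05, 1.44302399e+00]), 'joint_vel': array([ 1.84097706e-03,  2.52016693e-04, -1.07261524e-03,  1.88098407e-03,
       -3.72297811e-05,  1.52074854e-04]), 'joint_efforts': array([ 3.68251249e-04, -3.38777733e+01,  3.20017540e+01,  2.01145577e-02,
       -7.46754040e-05,  2.61837101e-06]), 'tool_pos': array([0.14319895, 0.50440592, 0.20748242]), 'ee_rot': array([-3.13921506e+00, -3.18645946e-04,  2.86480009e+00]), 'contact_force': array([-1.08346457, -0.14084422, -0.9096587 ]), 'ft_torque': array([0.00250358, 0.01095904, 0.03383874]), 'grip_force': 0.0, 'opening': 1.0033467522077029}
top [[-0.006, 0.997, -0.083, 0.387], [-1.0, -0.005, 0.018, -0.014], [0.018, 0.083, 0.996, 1.363], [0.0, 0.0, 0.0, 1.0]] ['frame', 'mtx', 'camera_from_world'] [[502.3799361226229, 0.0, 313.662059377671], [0.0, 502.3799361226229, 232.85068694487416], [0.0, 0.0, 1.0]]
spice_box 0.77 [ 0.553 -0.124  0.057]
bolt_knob 0.75 [ 0.598 -0.126  0.073]
square_lid 0.69 [0.43  0.155 0.009]
round_lid 0.97 [0.601 0.185 0.011]
saucer_rack 0.59 [ 0.563 -0.425  0.055]
whisk 0.74 [ 0.308 -0.289  0.032]
honey_jar 0.75 [0.54  0.389 0.084]
tea_glass 0.97 [0.77  0.042 0.047]
side [[0.677, 0.52, -0.521, -0.256], [-0.736, 0.463, -0.494, -0.735], [-0.015, 0.718, 0.696, 1.081], [0.0, 0.0, 0.0, 1.0]] ['frame', 'mtx', 'camera_from_world'] [[566.248467300805, 0.0, 328.92529357094065], [0.0, 566.248467300805, 231.9512954135859], [0.0, 0.0, 1.0]]
spice_box 0.9 [ 0.544 -0.128  0.058]
bolt_knob 0.65 [ 0.597 -0.14   0.067]
square_lid 0.57 [0.42  0.14  0.015]
round_lid 0.83 [0.6   0.176 0.016]
saucer_rack 0.93 [ 0.524 -0.443  0.103]
saucer_rack 0.7 [ 0.545 -0.128  0.055]
whisk 0.83 [ 0.286 -0.296  0.034]
honey_jar 0.61 [0.525 0.377 0.061]
tea_glass 0.64 [0.737 0.038 0.058]
```

View pics/top0.png

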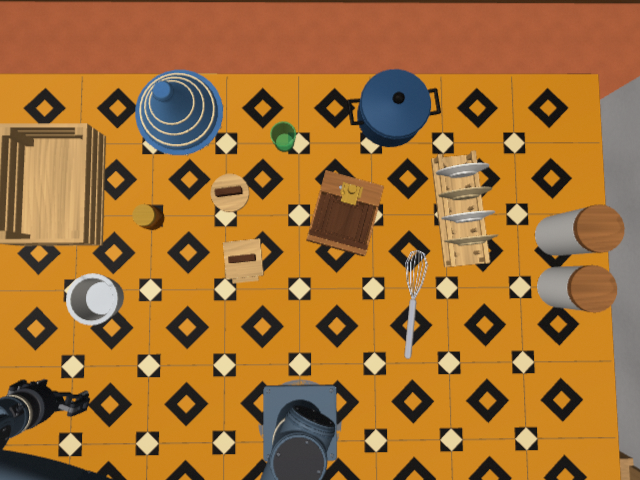

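View pics/side0.png

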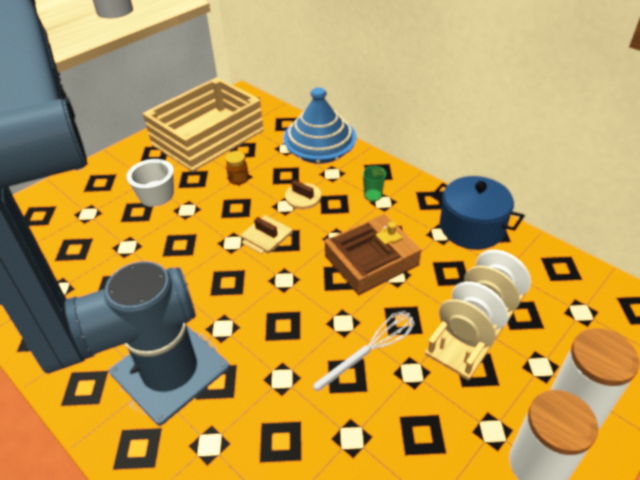

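The box stands near (345,213) with its bolt at (352,192) pointing up and to the right, so its yaw is about −0.2. The square lid is near (243,260). Next I look at the lid and box from close by.

Emit:
step_arm --commands '[[[0.03,-0.04,0.02],[0,0,-0.16]],[[0.07,-0.08,0.05],[0,0,-0.32]],[[0.1,-0.12,0.08],[0,0,-0.48]],[[0.13,-0.17,0.1],[0,0,-0.64]],[[0.16,-0.21,0.12],[0,0,-0.8]],[[0.19,-0.26,0.14],[0,0,-0.96]],[[0.22,-0.3,0.14],[0,0,-1.12]],[[0.25,-0.36,0.14],[0,0,-1.3]],[[0.25,-0.38,0.14],[0,0,-1.3]],[[0.25,-0.38,0.14],[0,0,-1.3]]]'

```text
time_s: 2.15
tool_pos: [0.3938, 0.1236, 0.3488]
ee_rot: [3.142, -0.0, 1.561]
contact_force: [0.4, -0.1, -0.0]
opening: 0.998
grip_force: 0.0
```

```bash
python3 - <<'E'
from h import *
c,W=cap("wrist","pics/w1.png");s=read_state();print(s['time_s'],s['tool_pos'],s['ee_rot'],s['contact_force'],s['ft_torque']);print(np.array(c['mount']).round(3).tolist(),W.round(3).tolist(),c['mtx'])
E
```

```text
2.2 [0.39358795 0.12469344 0.34884477] [ 3.14142151e+00 -6.54365770e-04  1.56280038e+00] [-0.03682559  0.01211405  0.40329737] [ 0.02644722 -0.00241767 -0.01718213]
[[-0.0, 0.954, 0.301, 0.076], [1.0, 0.001, -0.001, 0.0], [-0.001, 0.301, -0.954, -0.164], [0.0, 0.0, 0.0, 1.0]] [[1.0, 0.01, 0.002, 0.395], [-0.01, 0.954, 0.301, 0.2], [0.001, -0.301, 0.954, 0.513], [0.0, 0.0, 0.0, 1.0]] [[399.04132428   0.         316.0673893 ]
 [  0.         399.04132428 235.24279518]
 [  0.           0.           1.        ]]
```

View pics/w1.png

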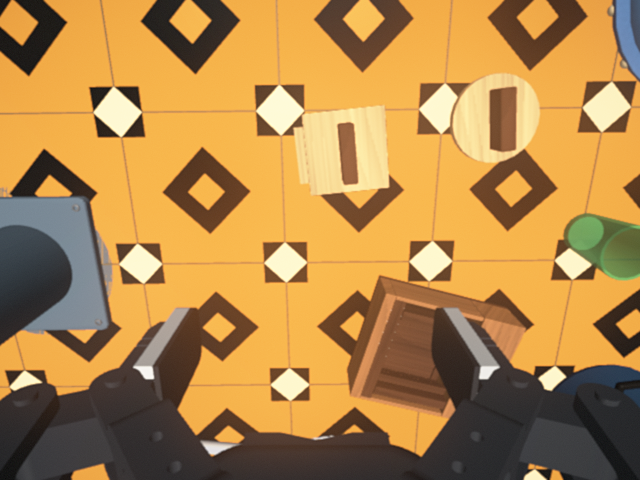

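The lid is at about (347,150) with its tongue on the left (−x side, about (302,155)), and the box's near corner is at (380,277). I'll fit the box models to the masks.

```bash
cat >> h.py <<'E'
from scipy.optimize import minimize
def bx(x0,x1,y0,y1,z0,z1): return np.array([[x,y,z] for x in(x0,x1) for y in(y0,y1) for z in(z0,z1)])
LID=[bx(-.05,.05,-.05,.05,0,.014),bx(-.062,-.05,-.035,.035,0,.005),bx(-.009,.009,-.035,.035,.014,.048)]
BOX=[bx(-.095,.095,-.08,.08,0,.06),bx(.046,.068,-.011,.011,.06,.101)]
def tw(P,p,z=0):
    c,s=np.cos(p[2]),np.sin(p[2]); return np.c_[P[:,0]*c-P[:,1]*s+p[0],P[:,0]*s+P[:,1]*c+p[1],P[:,2]+z]
def sil(c,W,M,p,z=0):
    m=np.zeros((480,640),np.uint8)
    for P in M:
        h=cv2.convexHull((w2pix(c,W,tw(P,p,z))*16).astype(np.float32)).round().astype(np.int32)
        cv2.fillConvexPoly(m,h,255,shift=4,lineType=cv2.LINE_AA)
    return m/255.
def fit(views,M,p0,z=0):
    f=lambda p:sum(1-np.minimum(a:=sil(c,W,M,p,z),m).sum()/np.maximum(a,m).sum() for c,W,m in views)
    best=min((minimize(f,p0+np.array([0,0,d]),method='Nelder-Mead',options=dict(initial_simplex=np.array(p0)+[0,0,d]+np.array([[0,0,0],[.012,0,0],[0,.012,0],[0,0,.1]]),xatol=1e-5,fatol=1e-5)) for d in(-.1,0,.1)),key=lambda r:r.fun)
    return best.x,best.fun/len(views)
def mask(t,n):
    r=masks_of(t,n); return r[0]['region'].astype(float),r[0]['confidence']
E
python3 - <<'E'
from h import *
import pickle
V={}
for n in("top","side","wrist"):
    c,W=cap(n)
    for t in("spice_box","square_lid"):
        try:m,k=mask(t,n);print(n,t,k,m.sum());V[n,t]=(c,W,m)
        except Exception as e:print(n,t,e)
pickle.dump(V,open('V.pkl','wb'))
for t,M,p0 in(("spice_box",BOX,[.55,-.125,-.2]),("square_lid",LID,[.43,.155,.1])):
    vs=[v for (n,tt),v in V.items() if tt==t and not(t=="spice_box" and n=="wrist")]
    for v in vs: print(t,fit([v],M,p0))
    print(t,'all',fit(vs,M,p0))
E
```

```text
top spice_box 0.82 4444.0
top square_lid 0.68 853.0
side spice_box 0.94 4772.0
side square_lid 0.72 1230.0
wrist spice_box 0.63 11979.0
wrist square_lid 0.66 7147.0
spice_box (array([ 0.55226996, -0.12023594, -0.26864705]), np.float64(0.050887828778152566))
spice_box (array([ 0.55113513, -0.11739585, -0.28092125]), np.float64(0.05769914741050053))
spice_box all (array([ 0.55104728, -0.11882295, -0.27268282]), np.float64(0.055499271405279105))
square_lid (array([0.436216  , 0.13099224, 0.09244615]), np.float64(0.48004674038493766))
square_lid (array([0.42946808, 0.1533331 , 0.13111358]), np.float64(0.08092850020529063))
square_lid (array([0.43245905, 0.14936254, 0.09707489]), np.float64(0.04442533376681945))
square_lid all (array([0.43169096, 0.15078093, 0.09985341]), np.float64(0.2109742211186111))
```

Emit:
step_arm --commands '[[[0.025,-0.05,-0.02],[0,0,-0.05]],[[0.05,-0.1,-0.04],[0,0,-0.1]],[[0.08,-0.15,-0.07],[0,0,-0.15]],[[0.11,-0.2,-0.1],[0,0,-0.2]],[[0.14,-0.25,-0.12],[0,0,-0.265]],[[0.152,-0.262,-0.13],[0,0,-0.265]],[[0.152,-0.262,-0.13],[0,0,-0.265]],[[0.152,-0.262,-0.13],[0,0,-0.265]]]'

```text
time_s: 3.65
tool_pos: [0.5453, -0.1362, 0.2192]
ee_rot: [-3.142, -0.0, 1.301]
contact_force: [-0.1, 1.2, 0.5]
opening: 1.001
grip_force: 0.0
```

```bash
python3 - <<'E'
from h import *
import pickle
c,W=cap("wrist","pics/w2.png");s=read_state();print(s['time_s'],s['tool_pos'],s['ee_rot'])
pickle.dump((c,W),open('w2.pkl','wb'))
m,k=mask("spice_box","wrist");print(k,m.sum(),fit([(c,W,m)],BOX,[.551,-.119,-.273]))
p=[.551,-.119,-.273]
f=c['frame'][:,:,::-1].copy()
for q in w2pix(c,W,tw(np.array([[-.095,-.08,.06],[-.095,.08,.06],[.095,-.08,.06],[.095,.08,.06],[.057,0,.101],[-.066,0,.06],[.038,0,.06]]),p)): cv2.circle(f,tuple(int(v) for v in q),3,(255,0,0),1)
cv2.imwrite("pics/w2b.png",f)
for b in boxes_of("bolt_knob","wrist"): print(b['confidence'],(W@np.r_[b['xyz'],1])[:3])
E
```

```text
3.7 [ 0.54543031 -0.13609101  0.2197908 ] [ 3.14056172e+00 -1.44912189e-04  1.30092241e+00]
0.75 44824.0 (array([ 0.55059573, -0.12314321, -0.27644887]), np.float64(0.022703702816631588))
0.6 [ 0.59926934 -0.13765507  0.06437211]
0.3 [ 0.55238842 -0.1143827   0.05713984]
```

View pics/w2b.png

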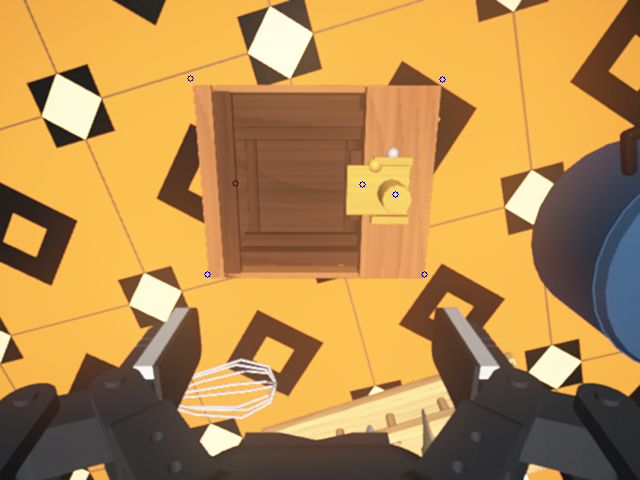

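The box rim corners are at about (194,87), (440,87), (226,277) and (426,277), and the model was about 5 mm off in y; the wrist fit corrects that. A rectified zoom should show the frame.

```bash
python3 - <<'E'
from h import *
import pickle
c,W=pickle.load(open('w2.pkl','rb'));p=[.5506,-.1231,-.2764]
# rectified: 3.6 px/mm, u = box x (-.1...1), v = -box y
q=np.array([[-.1,.09,.06],[.1,.09,.06],[.1,-.09,.06],[-.1,-.09,.06]])
H=cv2.getPerspectiveTransform(w2pix(c,W,tw(q,p)).astype(np.float32),np.float32([[0,0],[660,0],[660,594],[0,594]]))
im=cv2.warpPerspective(c['frame'][:,:,::-1],H,(660,594),flags=cv2.INTER_CUBIC)
im=cv2.convertScaleAbs(im,alpha=1.4,beta=10)
for y in range(-80,81,10): cv2.putText(im,str(y),(0,int((90-y)*3.3)+4),0,.4,(255,0,0),1);cv2.line(im,(28,int((90-y)*3.3)),(36,int((90-y)*3.3)),(255,0,0),1)
cv2.imwrite("pics/r2.png",im)
E
```

```text
(no output)
```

View pics/r2.png

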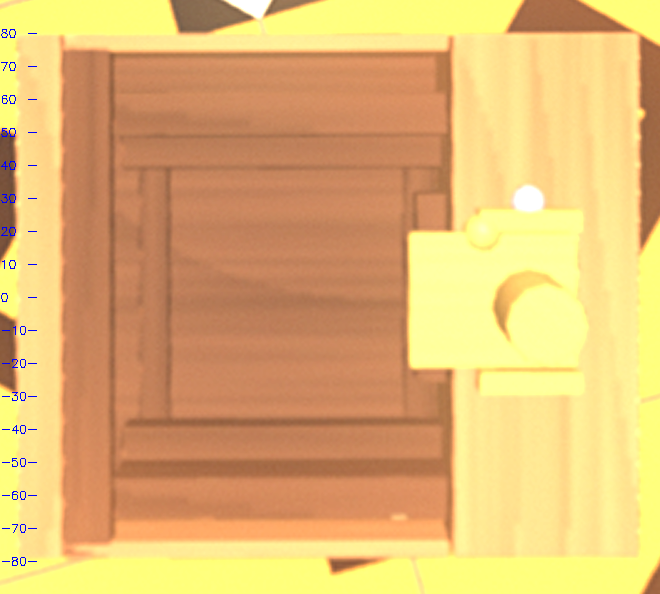

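Rectified view: the frame walls' inner edges are at y ≈ +49 and −54, so the frame sits about 2.5–3 mm towards −y. The lip edge is at x ≈ −66 and the bolt plate is centred on y ≈ 0. Now I grip the knob.

Emit:
step_arm --commands '[[[0.04,-0.002,-0.03],[0,0,0]],[[0.06,-0.0025,-0.08],[0,0,0]],[[0.06,-0.0025,-0.128],[0,0,0]],[[0.06,-0.0025,-0.128],[0,0,0]],[[0.06,-0.0025,-0.128],[0,0,0]]]' --claw 50

```text
time_s: 4.42
tool_pos: [0.6066, -0.1395, 0.0935]
ee_rot: [3.138, 0.0, 1.3]
contact_force: [0.2, -0.3, -0.3]
opening: 0.503
grip_force: 0.0
```

Emit:
step_arm --commands '[[[0,0,0],[0,0,0]],[[0,0,0],[0,0,0]],[[0,0,0],[0,0,0]],[[0,0,0],[0,0,0]],[[0,0,0],[0,0,0]],[[0,0,0],[0,0,0]]]' --claw 0 --force 25

```text
time_s: 5.18
tool_pos: [0.6053, -0.1395, 0.0905]
ee_rot: [-3.141, -0.0, 1.3]
contact_force: [0.3, 1.3, -0.3]
opening: -0.005
grip_force: 0.0
```

```bash
python3 - <<'E'
from h import *
s=read_state();print(s['opening'],s['grip_force'],s['qpos'])
c,W=cap("wrist");f1=c['frame'][150:450,120:520]
c,W=cap("side");f2=cv2.resize(c['frame'][180:300,310:470],(400,300),interpolation=cv2.INTER_CUBIC)
cv2.imwrite("pics/k3.png",np.hstack([f1,f2])[:,:,::-1])
E
```

```text
-0.004654318955203113 0.0 [-3.34332001e-01  3.03679059e-01  1.54506482e-01  1.42204054e+00
  1.58129919e-05  1.50748021e+00]
```

View pics/k3.png

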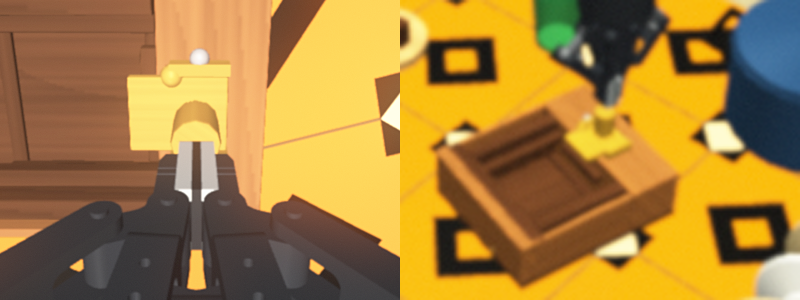

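```bash
python3 - <<'E'
from h import *
s=read_state();p=[.5506,-.1231,-.2764];print(s['tool_pos'])
P=np.vstack([s['tool_pos'],s['tool_pos']-[0,0,.017],tw(np.array([[.057,0,.101],[.057,0,.073],[.095,-.08,.06],[-.095,-.08,.06],[.03,-.02,.0675]]),p)])
for n,(o,k) in dict(wrist=((120,150),1),side=((310,180),2.5)).items():
    c,W=cap(n);print(n,((w2pix(c,W,P)-o)*k+[400*(n=='side'),0]).round().tolist())
E
```

```text
[ 0.6054014  -0.13945988  0.09054261]
wrist [[195.0, 137.0], [195.0, 122.0], [194.0, 146.0], [194.0, 120.0], [259.0, 240.0], [-68.0, 238.0], [142.0, 152.0]]
side [[606.0, 118.0], [605.0, 130.0], [606.0, 110.0], [605.0, 130.0], [682.0, 172.0], [524.0, 248.0], [594.0, 155.0]]
```

The side and wrist pictures both show the shut fingertips hovering above the knob, about 30–40 mm higher than the stated tool geometry says. I'll reopen and feel downwards in small steps, watching the force.

Emit:
step_arm --commands '[[[0,0,0.01],[0,0,0]],[[0,0,0.01],[0,0,0]],[[0,0,0.0],[0,0,0]],[[0,0,-0.003],[0,0,0]],[[0,0,-0.003],[0,0,0]]]' --claw 55

```text
time_s: 6.0
tool_pos: [0.6047, -0.1392, 0.0864]
ee_rot: [-3.139, -0.0, 1.3]
contact_force: [0.5, 0.6, -0.8]
opening: 0.551
grip_force: 0.0
```

Emit:
step_arm --commands '[[[0,0,-0.003],[0,0,0]],[[0,0,-0.006],[0,0,0]],[[0,0,-0.006],[0,0,0]]]'

```text
time_s: 6.38
tool_pos: [0.6052, -0.1394, 0.0813]
ee_rot: [-3.141, -0.0, 1.3]
contact_force: [-0.6, 0.3, 0.0]
opening: 0.547
grip_force: 0.0
```

Emit:
step_arm --commands '[[[0,0,-0.003],[0,0,0]],[[0,0,-0.006],[0,0,0]],[[0,0,-0.006],[0,0,0]]]'

```text
time_s: 6.75
tool_pos: [0.6052, -0.1394, 0.0752]
ee_rot: [-3.141, -0.0, 1.3]
contact_force: [-0.8, -0.3, 0.5]
opening: 0.549
grip_force: 0.0
```

Emit:
step_arm --commands '[[[0,0,-0.002],[0,0,0]],[[0,0,-0.004],[0,0,0]],[[0,0,-0.004],[0,0,0]]]'

```text
time_s: 7.12
tool_pos: [0.6053, -0.1394, 0.0714]
ee_rot: [-3.141, -0.0, 1.3]
contact_force: [-0.7, -0.2, 0.0]
opening: 0.551
grip_force: 0.0
```

Emit:
step_arm --commands '[[[0,0,-0.004],[0,0,0]],[[0,0,-0.008],[0,0,0]],[[0,0,-0.012],[0,0,0]],[[0,0,-0.012],[0,0,0]]]'

```text
time_s: 7.62
tool_pos: [0.605, -0.1393, 0.059]
ee_rot: [-3.14, -0.0, 1.3]
contact_force: [-0.2, -0.2, -0.3]
opening: 0.55
grip_force: 0.0
```

Emit:
step_arm --commands '[[[0,0,0],[0,0,0]],[[0,0,0],[0,0,0]],[[0,0,0],[0,0,0]],[[0,0,0],[0,0,0]],[[0,0,0],[0,0,0]]]' --claw 0 --force 20

```text
time_s: 8.25
tool_pos: [0.6055, -0.1395, 0.06]
ee_rot: [3.141, 0.0, 1.3]
contact_force: [-0.7, 0.1, 2.3]
opening: 0.248
grip_force: 20.1
```

```bash
python3 - <<'E'
from h import *
c,W=cap("wrist");f1=c['frame'][150:450,120:520]
c,W=cap("side");f2=cv2.resize(c['frame'][180:300,310:470],(400,300),interpolation=cv2.INTER_CUBIC)
cv2.imwrite("pics/k4.png",np.hstack([f1,f2])[:,:,::-1])
E
```

```text
(no output)
```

View pics/k4.png

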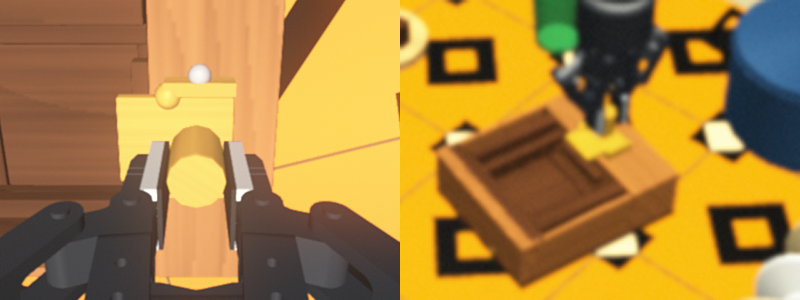

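The bolt knob is now held: the opening of 0.248 matches its 22 mm diameter. So the real fingertips stand about 40 mm short of the stated ones. Now the pull.

Emit:
step_arm --commands '[[[0.006,-0.0017,0],[0,0,0]],[[0.012,-0.0034,0],[0,0,0]],[[0.018,-0.0051,0],[0,0,0]],[[0.024,-0.0068,0],[0,0,0]],[[0.029,-0.0082,0],[0,0,0]],[[0.029,-0.0082,0],[0,0,0]],[[0.029,-0.0082,0],[0,0,0]]]'

```text
time_s: 9.22
tool_pos: [0.6328, -0.1472, 0.0599]
ee_rot: [-3.138, 0.0, 1.3]
contact_force: [-7.0, 1.2, 6.7]
opening: 0.248
grip_force: 20.6
```

Emit:
step_arm --commands '[[[0.002,-0.0006,0],[0,0,0]],[[0.002,-0.0006,0],[0,0,0]],[[0.002,-0.0006,0],[0,0,0]]]'

```text
time_s: 9.6
tool_pos: [0.6328, -0.1472, 0.0598]
ee_rot: [-3.134, 0.0, 1.3]
contact_force: [-11.6, 3.1, 8.6]
opening: 0.246
grip_force: 20.9
```

The bolt hit its end stop after about 28.5 mm with the force rising. I release, lift and move to look at the lid from the same relative pose.

Emit:
step_arm --commands '[[[-0.002,0.0005,0],[0,0,0]],[[-0.002,0.0005,0],[0,0,0]],[[-0.002,0.0005,0],[0,0,0]],[[-0.002,0.0005,0.05],[0,0,0]],[[-0.01,0.01,0.11],[0,0,0.02]]]' --claw 55

```text
time_s: 10.22
tool_pos: [0.6256, -0.1384, 0.1681]
ee_rot: [-3.137, -0.0, 1.319]
contact_force: [2.0, -0.0, 0.8]
opening: 0.555
grip_force: 0.0
```

Emit:
step_arm --commands '[[[-0.03,0.04,0],[0,0,0.07]],[[-0.06,0.085,0],[0,0,0.14]],[[-0.09,0.13,0],[0,0,0.21]],[[-0.12,0.17,0],[0,0,0.28]],[[-0.15,0.215,0],[0,0,0.35]],[[-0.18,0.25,0],[0,0,0.355]],[[-0.19,0.268,0],[0,0,0.355]],[[-0.19,0.268,0],[0,0,0.355]],[[-0.19,0.268,0],[0,0,0.355]]]' --claw 100

```text
time_s: 11.35
tool_pos: [0.4371, 0.1293, 0.1698]
ee_rot: [3.141, 0.0, 1.675]
contact_force: [-0.0, -1.0, -0.0]
opening: 1.001
grip_force: 0.0
```

```bash
python3 - <<'E'
from h import *
import pickle
c,W=cap("wrist","pics/w5.png");s=read_state();print(s['time_s'],s['tool_pos'],s['ee_rot'],s['contact_force'])
m,k=mask("square_lid","wrist");print(k,m.sum(),fit([(c,W,m)],LID,[.432,.15,.097]))
pickle.dump((c,W,m),open('w5.pkl','wb'))
p=fit([(c,W,m)],LID,[.432,.15,.097])[0]
f=c['frame'][:,:,::-1].copy()
cs,_=cv2.findContours((sil(c,W,LID,p)>.5).astype(np.uint8),0,1);cv2.drawContours(f,cs,-1,(255,0,0),1)
q=np.array([[-.07,.06,.014],[.06,.06,.014],[.06,-.06,.014],[-.07,-.06,.014]])
H=cv2.getPerspectiveTransform(w2pix(c,W,tw(q,p)).astype(np.float32),np.float32([[0,0],[650,0],[650,600],[0,600]]))
im=cv2.warpPerspective(f,H,(650,600),flags=cv2.INTER_CUBIC)
for y in range(-60,61,10): cv2.line(im,(0,int((60-y)*5)),(12,int((60-y)*5)),(255,0,0),1);cv2.line(im,(int((70+y)*5),590),(int((70+y)*5),600),(255,0,0),1)
cv2.imwrite("pics/r5.png",im)
E
```

```text
11.4 [0.43716339 0.12911235 0.16971187] [3.14109367e+00 3.79718454e-04 1.67395810e+00] [-0.24762807  0.44476706 -0.31011187]
0.75 16195.0 (array([0.43209839, 0.14935336, 0.09353469]), np.float64(0.03924331506935386))
```

View pics/r5.png

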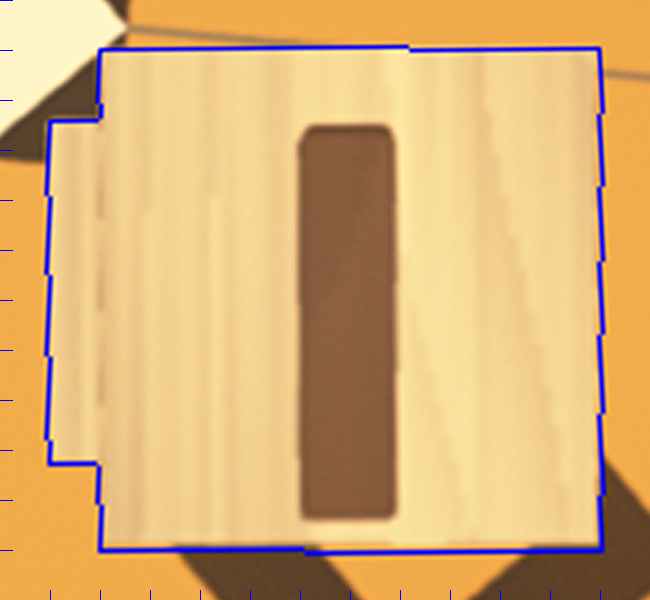

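The outline fits the picture: the lid is at (0.432, 0.149) with yaw 0.094 and its tongue towards −x. Now I grasp the rib.

Emit:
step_arm --commands '[[[-0.003,0.012,-0.04],[0,0,-0.01]],[[-0.005,0.0203,-0.08],[0,0,-0.01]],[[-0.005,0.0203,-0.12],[0,0,-0.01]],[[-0.005,0.0203,-0.145],[0,0,-0.01]],[[-0.005,0.0203,-0.15],[0,0,-0.01]],[[-0.005,0.0203,-0.15],[0,0,-0.01]]]' --claw 50

```text
time_s: 12.2
tool_pos: [0.432, 0.1496, 0.0201]
ee_rot: [3.141, 0.0, 1.664]
contact_force: [-0.1, -0.0, -0.0]
opening: 0.503
grip_force: 0.0
```

Emit:
step_arm --commands '[[[0,0,-0.008],[0,0,0]],[[0,0,-0.016],[0,0,0]],[[0,0,-0.022],[0,0,0]],[[0,0,-0.022],[0,0,0]]]'

```text
time_s: 12.7
tool_pos: [0.4308, 0.1499, -0.003]
ee_rot: [-3.14, 0.0, 1.665]
contact_force: [-0.2, 0.3, -0.4]
opening: 0.497
grip_force: 0.0
```

Emit:
step_arm --commands '[[[0,0,0],[0,0,0]],[[0,0,0],[0,0,0]],[[0,0,0],[0,0,0]],[[0,0,0],[0,0,0]],[[0,0,0],[0,0,0]]]' --claw 0 --force 60

```text
time_s: 13.32
tool_pos: [0.4319, 0.1501, -0.0019]
ee_rot: [3.141, -0.0, 1.665]
contact_force: [0.1, 1.0, 1.6]
opening: 0.192
grip_force: 62.1
```

Emit:
step_arm --commands '[[[0,0,0.02],[0,0,0]],[[0,0,0.06],[0,0,0]],[[0,0,0.11],[0,0,0]],[[0,0,0.15],[0,0,0]],[[0,0,0.15],[0,0,0]],[[0,0,0.15],[0,0,0]]]'

```text
time_s: 14.08
tool_pos: [0.4306, 0.1498, 0.1461]
ee_rot: [-3.139, 0.0, 1.665]
contact_force: [-0.4, 0.6, -2.7]
opening: 0.197
grip_force: 61.8
```

```bash
python3 - <<'E'
from h import *
import pickle
c,W=cap("wrist","pics/w6.png");s=read_state();print(s['time_s'],s['tool_pos'],s['ee_rot'],s['contact_force'],s['ft_torque'])
m,k=mask("square_lid","wrist");print(k,m.sum())
t=s['tool_pos']
# fit pose with z free via scan
for z in (.14,.145,.15,.155,.16): print(z,fit([(c,W,m)],LID,[t[0],t[1],.094],z))
cv2.imwrite("pics/m6.png",m*255)
E
```

```text
14.125 [0.43005251 0.14971787 0.14536395] [-3.13745830e+00  3.94586716e-04  1.66477934e+00] [-0.64817576  0.49686207 -2.98777417] [-0.01134604  0.01687038 -0.00134924]
0.73 46141.0
0.14 (array([0.4311535 , 0.14785814, 0.09653657]), np.float64(0.23228283363605118))
0.145 (array([0.43101176, 0.1486933 , 0.09571858]), np.float64(0.22352287123945702))
0.15 (array([0.43036395, 0.14969726, 0.10049097]), np.float64(0.26393577799216383))
0.155 (array([0.42965642, 0.15037455, 0.10231025]), np.float64(0.3075431323943655))
0.16 (array([0.42915277, 0.1511087 , 0.09996113]), np.float64(0.34976603649932303))[ WARN:0@14.643] global loadsave.cpp:1063 imwrite_ Unsupported depth image for selected encoder is fallbacked to CV_8U.
```

View pics/w6.png

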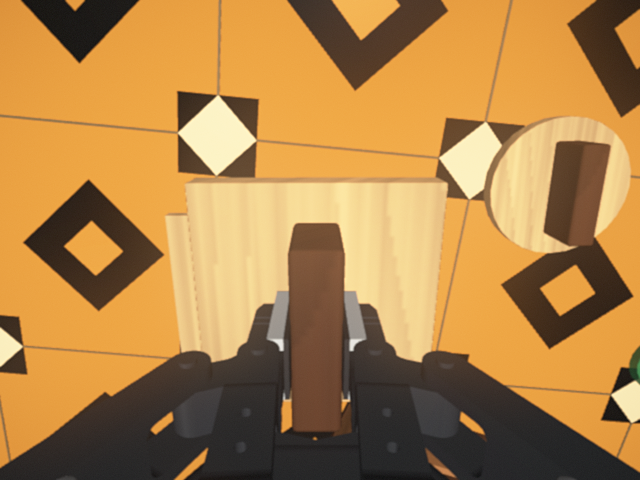

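The lid is held by its rib, with the far edge at row ~182, the tongue at left ~(175,215), and it is level. I'll refine its pose in the hand using the unobstructed rows only.

```bash
python3 - <<'E'
from h import *
import pickle
s=read_state();c,W=cap("wrist");m,k=mask("square_lid","wrist");t=s['tool_pos'];print(t,s['ee_rot'])
pickle.dump((c,W,m,s),open('w6.pkl','wb'))
m=m.copy();m[285:]=0
def f(p):
    a=sil(c,W,LID,p[:3],p[3]);a[285:]=0
    return 1-np.minimum(a,m).sum()/np.maximum(a,m).sum()
p0=np.array([t[0],t[1],.094,.148])
r=minimize(f,p0,method='Nelder-Mead',options=dict(initial_simplex=p0+np.vstack([np.zeros(4),np.diag([.005,.005,.05,.008])]),xatol=1e-5,fatol=1e-6))
print(r.x,r.fun,r.x[3]-t[2]);d=r.x[:2]-t[:2];a=r.x[2]
print("TCP->lid in lid axes",np.cos(a)*d[0]+np.sin(a)*d[1],-np.sin(a)*d[0]+np.cos(a)*d[1],"yaw lid-tool",a+np.pi/2-s['ee_rot'][2])
for row in(195,240,270):
    q=np.where(m[row])[0];q2=np.where(sil(c,W,LID,r.x[:3],r.x[3])[row]>.5)[0];print(row,q.min(),q.max(),q2.min(),q2.max())
E
```

```text
[0.42983749 0.14968644 0.14514311] [-3.13687694e+00  4.57062264e-04  1.66479678e+00]
[0.43024648 0.1484269  0.09390051 0.14458956] 0.006727433716252507 -0.0005535523620329441
TCP->lid in lid axes 0.00028909564187522903 -0.0012923425345145359 yaw lid-tool -9.994388094258788e-05
195 185 446 186 447
240 169 442 169 442
270 172 440 172 439
```

The fit is good to 0.7%: lid origin is −1.3 mm in y from the TCP, aligned in yaw, with its underside about at the TCP. Now I carry it over the box at height, then tilt and measure there.

Emit:
step_arm --commands '[[[0.015,-0.035,0.02],[0,0,-0.05]],[[0.03,-0.075,0.02],[0,0,-0.1]],[[0.048,-0.115,0.02],[0,0,-0.15]],[[0.066,-0.155,0.02],[0,0,-0.2]],[[0.083,-0.195,0.02],[0,0,-0.26]],[[0.1,-0.235,0.02],[0,0,-0.32]],[[0.117,-0.273,0.02],[0,0,-0.37]],[[0.117,-0.273,0.02],[0,0,-0.37]],[[0.117,-0.273,0.02],[0,0,-0.37]]]'

```text
time_s: 15.4
tool_pos: [0.5476, -0.1226, 0.1665]
ee_rot: [-3.139, -0.001, 1.295]
contact_force: [0.4, 0.6, -2.2]
opening: 0.202
grip_force: 61.6
```

Emit:
step_arm --commands '[[[0,0,-0.01],[-0.0237,-0.0834,0]],[[0,0,-0.02],[-0.0473,-0.1667,0]],[[0,0,-0.03],[-0.071,-0.25,0]],[[0,0,-0.04],[-0.071,-0.25,0]],[[0,0,-0.05],[-0.071,-0.25,0]],[[0,0,-0.05],[-0.071,-0.25,0]]]' --force 40

```text
time_s: 16.15
tool_pos: [0.5488, -0.1228, 0.1172]
ee_rot: [2.883, 0.0, 1.295]
contact_force: [-0.3, -0.4, -1.3]
opening: 0.192
grip_force: 61.5
```

```bash
cat >> h.py <<'E'
PB=np.array([.5506,-.1231,-.2764])
def lidpose(s,off=(.0003,-.0013,.002)):
    """lid origin in box coords p, tilt of +x end up, yaw error; off = lid origin in lid axes from TCP (z up)"""
    T=R.from_euler('xyz',s['ee_rot']).as_matrix()
    L=np.c_[T[:,1],T[:,0],-T[:,2]]  # lid axes: x=tool y, y=tool x, z=-tool z
    B=R.from_euler('z',PB[2]).as_matrix()
    o=B.T@(s['tool_pos']+L@np.array(off)-[PB[0],PB[1],0]); M=B.T@L
    th=np.arctan2(M[2,0],M[0,0]); tip=o-M[:,0]*.062
    return o,M,th,tip
def rep(s):
    o,M,th,tip=lidpose(s)
    print('t',round(s['time_s'],2),'tcp',s['tool_pos'].round(4),'lid',(o*1e3).round(1),'tip',(tip*1e3).round(1),'tilt',th.round(4),'yawerr',np.arctan2(M[1,0],M[0,0]).round(4),'roll',M[2,1].round(4),'F',np.round(s['contact_force'],1),'op',round(s['opening'],3))
E
python3 - <<'E'
from h import *
import pickle
s=read_state();c,W=cap("wrist","pics/w7.png");rep(s)
m,k=mask("square_lid","wrist");mb,kb=mask("spice_box","wrist")
pickle.dump((c,W,m,mb,s),open('w7.pkl','wb'));print(k,kb,m.sum(),mb.sum())
# measured vs predicted lid far edges in this view
o,M,th,tip=lidpose(s);B=R.from_euler('z',PB[2]).as_matrix()
L=np.array([[-.05,.05,.014],[.05,.05,.014],[-.05,.05,0],[.05,.05,0],[-.062,.035,.005]])
print((w2pix(c,W,(o+L@M.T)@B.T+[PB[0],PB[1],0])).round(1).tolist())
for col in(230,400): q=np.where(m[:,col])[0];print(col,q.min())
for row in(200,240,270): q=np.where(m[row])[0];print(row,q.min(),q.max())
E
```

```text
t 16.15 tcp [ 0.5488 -0.1228  0.1172] lid [ -2.   -1.5 119.2] tip [-62.   -1.6 103.3] tilt 0.2583 yawerr 0.0009 roll -0.0001 F [-0.3 -0.4 -1.3] op 0.192
0.73 0.82 46164.0 39378.0
[[182.4, 186.2], [449.7, 186.1], [193.3, 179.9], [438.7, 179.8], [163.7, 218.7]]
230 178
400 177
200 187 446
240 168 442
270 171 439
```

```bash
python3 - <<'E'
from h import *
import pickle
c,W,m,mb,s=pickle.load(open('w7.pkl','rb'))
e=[]
for x in np.arange(-.085,.086,.01):
    q=w2pix(c,W,tw(np.array([[x,.08,.06]]),PB))[0]
    if 0<q[0]<640:
        col=np.where(mb[:,int(round(q[0]))])[0]
        if len(col):
            P=pix2w(c,W,[q[0],col.min()],.06)[0]-[*PB[:2],0]
            a=PB[2];e.append((round(x,3),round(q[1],1),int(col.min()),round((-np.sin(a)*P[0]+np.cos(a)*P[1])*1e3,1)))
print(*e,sep='\n')
# grey profile across +y side at box x=-40,0 : convert to box y for z=.06
g=cv2.cvtColor(c['frame'],cv2.COLOR_RGB2GRAY).astype(np.float32)
for x in(-.045,-.03,-.015,.01,.02):
    ys=np.arange(.040,.084,.001);q=w2pix(c,W,tw(np.c_[np.full_like(ys,x),ys,np.full_like(ys,.06)],PB)).astype(np.float32)
    v=cv2.remap(g,q[:,0][None],q[:,1][None],1)[0];print(x,' '.join(f"{int(y*1e3+.5)}:{int(a)}" for y,a in zip(ys,v)))
E
```

```text
(np.float64(-0.085), np.float64(100.0), 101, np.float64(79.6))
(np.float64(-0.075), np.float64(100.2), 101, np.float64(79.6))
(np.float64(-0.065), np.float64(100.3), 101, np.float64(79.7))
(np.float64(-0.055), np.float64(100.4), 101, np.float64(79.7))
(np.float64(-0.045), np.float64(100.5), 102, np.float64(79.3))
(np.float64(-0.035), np.float64(100.7), 102, np.float64(79.4))
(np.float64(-0.025), np.float64(100.8), 102, np.float64(79.4))
(np.float64(-0.015), np.float64(100.9), 102, np.float64(79.5))
(np.float64(-0.005), np.float64(101.0), 102, np.float64(79.5))
(np.float64(0.005), np.float64(101.1), 102, np.float64(79.6))
(np.float64(0.015), np.float64(101.2), 102, np.float64(79.6))
(np.float64(0.025), np.float64(101.3), 102, np.float64(79.7))
(np.float64(0.035), np.float64(101.4), 102, np.float64(79.7))
(np.float64(0.045), np.float64(101.5), 102, np.float64(79.7))
(np.float64(0.055), np.float64(101.6), 102, np.float64(79.8))
(np.float64(0.065), np.float64(101.7), 101, np.float64(80.4))
(np.float64(0.075), np.float64(101.8), 102, np.float64(79.9))
(np.float64(0.085), np.float64(101.9)
[... 773 characters left out ...]
 69:96 70:94 71:96 72:100 73:99 74:99 75:143 76:167 77:167 78:168 79:168 80:174 81:188 82:188 83:188
0.01 40:137 41:94 42:104 43:104 44:103 45:101 46:100 47:99 48:99 49:95 50:99 51:103 52:101 53:101 54:100 55:100 56:100 57:101 58:100 59:101 60:102 61:101 62:89 63:77 64:76 65:94 66:98 67:98 68:100 69:98 70:96 71:97 72:100 73:103 74:100 75:139 76:167 77:166 78:166 79:166 80:179 81:187 82:187 83:187
0.02 40:115 41:96 42:103 43:104 44:103 45:104 46:101 47:100 48:99 49:99 50:102 51:103 52:103 53:102 54:102 55:101 56:101 57:102 58:102 59:102 60:103 61:102 62:90 63:78 64:77 65:93 66:99 67:99 68:100 69:99 70:97 71:97 72:102 73:104 74:101 75:137 76:166 77:165 78:166 79:165 80:177 81:187 82:186 83:186
```

The box edges agree with the earlier fit, and the frame offset comes out at d ≈ −2.6 mm. I shift the lid −1.3 mm in y and lower it with its tip just clear of the lip.

Emit:
step_arm --commands '[[[-0.0018,-0.0008,-0.01],[0,0,0]],[[-0.0018,-0.0008,-0.022],[0,0,0]],[[-0.0018,-0.0008,-0.033],[0,0,0]],[[-0.0018,-0.0008,-0.038],[0,0,0]],[[-0.0018,-0.0008,-0.038],[0,0,0]],[[-0.0018,-0.0008,-0.038],[0,0,0]]]'

```text
time_s: 17.05
tool_pos: [0.5471, -0.1239, 0.0802]
ee_rot: [2.881, 0.0, 1.295]
contact_force: [0.2, -0.6, -2.2]
opening: 0.199
grip_force: 61.6
```

```bash
python3 -c "
from h import *
rep(read_state())"
```

```text
t 17.05 tcp [ 0.5471 -0.1239  0.0802] lid [-3.4 -3.  82.2] tip [-63.3  -3.1  66.2] tilt 0.2608 yawerr 0.0004 roll -0.0002 F [ 0.2 -0.6 -2.2] op 0.199
```

Emit:
step_arm --commands '[[[0,0,-0.005],[0,0,0]],[[0,0,-0.009],[0,0,0]],[[0,0,-0.012],[0,0,0]],[[0,0,-0.012],[0,0,0]]]'

```text
time_s: 17.55
tool_pos: [0.5463, -0.1236, 0.0671]
ee_rot: [2.883, 0.0, 1.295]
contact_force: [0.1, -0.2, -2.0]
opening: 0.2
grip_force: 61.6
```

Emit:
step_arm --commands '[[[0,0,-0.003],[0,0,0]],[[0,0,-0.006],[0,0,0]],[[0,0,-0.008],[0,0,0]],[[0,0,-0.008],[0,0,0]]]'

```text
time_s: 18.05
tool_pos: [0.5464, -0.1237, 0.0593]
ee_rot: [2.882, 0.0, 1.295]
contact_force: [0.2, -0.2, -2.4]
opening: 0.197
grip_force: 61.6
```

```bash
python3 -c "
from h import *
rep(read_state())"
```

```text
t 18.05 tcp [ 0.5464 -0.1237  0.0593] lid [-4.1 -3.  61.3] tip [-64.   -3.   45.4] tilt 0.2592 yawerr 0.0004 roll -0.0001 F [ 0.2 -0.2 -2.4] op 0.197
```

It is inside the walls with no contact. Now the tongue slides under the lip.

Emit:
step_arm --commands '[[[-0.0029,0.0008,0],[0,0,0]],[[-0.0056,0.0016,0],[0,0,0]],[[-0.0082,0.0023,0],[0,0,0]],[[-0.0082,0.0023,0],[0,0,0]]]'

```text
time_s: 18.55
tool_pos: [0.5383, -0.1214, 0.0598]
ee_rot: [2.882, 0.0, 1.295]
contact_force: [0.6, 0.0, -1.8]
opening: 0.198
grip_force: 61.6
```

```bash
python3 -c "
from h import *
rep(read_state())"
```

```text
t 18.55 tcp [ 0.5383 -0.1214  0.0598] lid [-12.5  -3.   61.8] tip [-72.4  -3.1  45.8] tilt 0.26 yawerr 0.0004 roll -0.0002 F [ 0.6  0.  -1.8] op 0.198
```

Emit:
step_arm --commands '[[[-0.0004,0.0001,-0.0025],[0.012,0.042,0]],[[-0.0008,0.0002,-0.005],[0.024,0.084,0]],[[-0.0012,0.0003,-0.0075],[0.0355,0.125,0]],[[-0.0012,0.0003,-0.0075],[0.0355,0.125,0]]]'

```text
time_s: 19.05
tool_pos: [0.5381, -0.1215, 0.0522]
ee_rot: [3.011, 0.0, 1.295]
contact_force: [-0.6, -0.2, -1.4]
opening: 0.197
grip_force: 61.7
```

```bash
python3 -c "
from h import *
rep(read_state())"
```

```text
t 19.05 tcp [ 0.5381 -0.1215  0.0522] lid [-12.5  -3.2  54.2] tip [-73.9  -3.2  46.1] tilt 0.1304 yawerr 0.0003 roll -0.0001 F [-0.6 -0.2 -1.4] op 0.197
```

Emit:
step_arm --commands '[[[-0.001,0.0003,-0.002],[0.009,0.032,0]],[[-0.0016,0.0004,-0.004],[0.018,0.064,0]],[[-0.002,0.0005,-0.0056],[0.027,0.096,0]],[[-0.002,0.0005,-0.0056],[0.027,0.096,0]]]'

```text
time_s: 19.55
tool_pos: [0.5358, -0.1209, 0.0463]
ee_rot: [3.112, 0.0, 1.295]
contact_force: [-0.5, 1.2, -2.5]
opening: 0.203
grip_force: 61.6
```

```bash
python3 -c "
from h import *
rep(read_state())"
```

```text
t 19.55 tcp [ 0.5358 -0.1209  0.0463] lid [-14.6  -3.2  48.4] tip [-76.6  -3.3  46.5] tilt 0.0296 yawerr 0.0004 roll -0.0003 F [-0.5  1.2 -2.5] op 0.203
```

Emit:
step_arm --commands '[[[0,0,-0.001],[0.004,0.014,0]],[[0,0,-0.002],[0.008,0.0285,0]],[[0,0,-0.002],[0.008,0.0285,0]],[[0,0,-0.002],[0.008,0.0285,0]]]'

```text
time_s: 20.05
tool_pos: [0.5352, -0.1206, 0.0446]
ee_rot: [3.141, 0.0, 1.295]
contact_force: [-0.7, 0.1, -2.0]
opening: 0.201
grip_force: 61.6
```

Emit:
step_arm --commands '[[[0,0,-0.001],[0,0,0]],[[0,0,-0.001],[0,0,0]],[[0,0,-0.001],[0,0,0]]]'

```text
time_s: 20.42
tool_pos: [0.5354, -0.1207, 0.0441]
ee_rot: [3.14, 0.0, 1.295]
contact_force: [-0.8, -0.1, 2.7]
opening: 0.2
grip_force: 62.0
```

```bash
python3 -c "
from h import *
rep(read_state())"
```

```text
t 20.43 tcp [ 0.5354 -0.1207  0.0441] lid [-15.   -3.2  46.1] tip [-77.   -3.2  46.1] tilt 0.0011 yawerr 0.0004 roll -0.0004 F [-0.8 -0.1  2.7] op 0.2
```

The lid is seated: z = 46.1 mm and level, with light contact. I release and go to the bolt knob.

Emit:
step_arm --commands '[[[0,0,0],[0,0,0]],[[0,0,0],[0,0,0]],[[0,0,0],[0,0,0]],[[0,0,0],[0,0,0]],[[0,0,0.03],[0,0,0]],[[0,0,0.07],[0,0,0]],[[0.03,-0.008,0.09],[0,0,0]],[[0.08,-0.022,0.09],[0,0,0]],[[0.098,-0.0268,0.07],[0,0,0]],[[0.098,-0.0268,0.06],[0,0,0]]]' --claw 50

```text
time_s: 21.68
tool_pos: [0.6334, -0.1476, 0.1015]
ee_rot: [-3.14, 0.0, 1.295]
contact_force: [-0.1, 0.5, 0.2]
opening: 0.493
grip_force: 0.0
```

```bash
python3 - <<'E'
from h import *
s=read_state();rep(s)
for n in("top","side"):
    c,W=cap(n)
    for t in("bolt_knob","square_lid"):
        for b in boxes_of(t,n)[:1]: print(n,t,round(b['confidence'],2),(W@np.r_[b['xyz'],1])[:3].round(3))
    f=c['frame']
    o,k=((300,160),3) if n=="top" else ((310,180),2.5)
    w,h=int(399//k),int(300//k)
    g=cv2.resize(f[o[1]:o[1]+h,o[0]:o[0]+w],(400,300),interpolation=cv2.INTER_CUBIC)
    if n=="top":a=g
cv2.imwrite("pics/l8.png",np.hstack([a,g])[:,:,::-1])
E
```

```text
t 21.68 tcp [ 0.6334 -0.1476  0.1015] lid [ 86.7  -2.3 103.5] tip [ 24.7  -2.3 103.6] tilt -0.0017 yawerr 0.0004 roll -0.0002 F [-0.1  0.5  0.2] op 0.493
top square_lid 0.55 [ 0.596 -0.062  0.062]
side bolt_knob 0.57 [ 0.624 -0.148  0.068]
side square_lid 0.66 [ 0.525 -0.126  0.06 ]
```

View pics/l8.png

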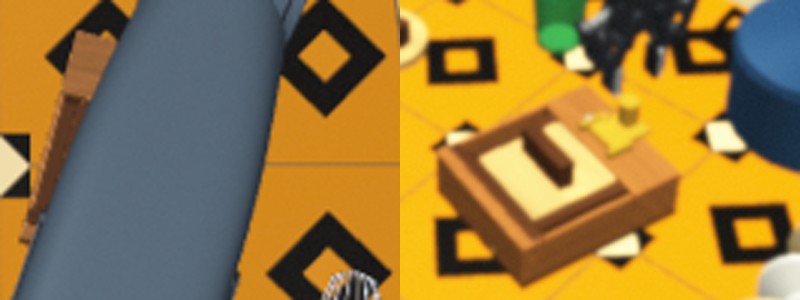

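The side view shows the lid flat in the recess at ~(545,170) and the bolt fully out with its knob at ~(628,105). Now I grip the knob and push it home.

Emit:
step_arm --commands '[[[0,0,-0.02],[0,0,0]],[[0,0,-0.036],[0,0,0]],[[0,0,-0.0415],[0,0,0]],[[0,0,-0.0415],[0,0,0]]]'

```text
time_s: 22.48
tool_pos: [0.6328, -0.1473, 0.0616]
ee_rot: [-3.141, 0.0, 1.295]
contact_force: [0.4, -0.3, 0.2]
opening: 0.497
grip_force: 0.0
```

Emit:
step_arm --commands '[[[0,0,0],[0,0,0]],[[0,0,0],[0,0,0]],[[0,0,0],[0,0,0]],[[0,0,0],[0,0,0]],[[0,0,0],[0,0,0]]]' --claw 0 --force 25

```text
time_s: 23.1
tool_pos: [0.6328, -0.1474, 0.0631]
ee_rot: [3.142, 0.001, 1.295]
contact_force: [-4.5, 1.7, 5.2]
opening: 0.246
grip_force: 25.1
```

Emit:
step_arm --commands '[[[-0.006,0.0017,0],[0,0,0]],[[-0.012,0.0034,0],[0,0,0]],[[-0.018,0.0051,0],[0,0,0]],[[-0.024,0.0068,0],[0,0,0]],[[-0.029,0.0082,0],[0,0,0]],[[-0.029,0.0082,0],[0,0,0]],[[-0.029,0.0082,0],[0,0,0]]]'

```text
time_s: 23.98
tool_pos: [0.6039, -0.1392, 0.0631]
ee_rot: [3.141, 0.001, 1.295]
contact_force: [0.7, 0.1, 5.7]
opening: 0.241
grip_force: 25.3
```

Emit:
step_arm --commands '[[[-0.002,0.0006,0],[0,0,0]],[[-0.003,0.0008,0],[0,0,0]],[[-0.003,0.0008,0],[0,0,0]],[[-0.003,0.0008,0],[0,0,0]]]'

```text
time_s: 24.48
tool_pos: [0.6038, -0.1392, 0.0632]
ee_rot: [3.135, 0.0, 1.295]
contact_force: [5.8, -1.7, 1.8]
opening: 0.245
grip_force: 25.0
```

The bolt stops at its end after 30 mm of travel, so it is home. I release, lift clear and check.

Emit:
step_arm --commands '[[[-0.001,0.0003,0],[0,0,0]],[[-0.001,0.0003,0],[0,0,0]],[[-0.001,0.0003,0],[0,0,0]],[[-0.001,0.0003,0],[0,0,0]],[[-0.001,0.0003,0.04],[0,0,0]],[[-0.02,0.0,0.09],[0,0,0]],[[-0.06,0.0,0.14],[0,0,0]],[[-0.06,0.0,0.15],[0,0,0]],[[-0.06,0.0,0.15],[0,0,0]]]' --claw 55

```text
time_s: 25.6
tool_pos: [0.5421, -0.1388, 0.2132]
ee_rot: [3.138, 0.0, 1.295]
contact_force: [0.3, 0.9, -0.3]
opening: 0.549
grip_force: 0.0
```

```bash
python3 - <<'E'
from h import *
s=read_state();rep(s)
c,W=cap("wrist");
# compare knob position with home/out predictions by yellow-brass mask near plate; and lid fit in the box
m,k=mask("square_lid","wrist");a=PB[2]
o=PB[:2]+np.array([np.cos(a)*-.0145+np.sin(a)*.003,np.sin(a)*-.0145-np.cos(a)*.003])
S=sil(c,W,[LID[0],LID[2]],[*o,a],.046);print('lid IoU',k,np.minimum(S,m).sum()/np.maximum(S,m).sum())
for b in boxes_of("bolt_knob","wrist")[:2]:
    P=(W@np.r_[b['xyz'],1])[:3]-[*PB[:2],0];print('knob box coords',round(b['confidence'],2),np.cos(a)*P[0]+np.sin(a)*P[1],-np.sin(a)*P[0]+np.cos(a)*P[1],P[2])
E
```

```text
t 25.6 tcp [ 0.5421 -0.1388  0.2132] lid [ -3.6 -18.7 215.2] tip [-65.6 -18.7 215. ] tilt 0.0036 yawerr 0.0002 roll -0.0004 F [ 0.3  0.9 -0.3] op 0.549
lid IoU 0.87 0.9117812783202021
knob box coords 0.63 0.04855852095325477 0.0017811768873778524 0.06641181736356372
```

```bash
python3 -c "
from cell import *
print(close_job())"
```

```text
the job is handed in; nothing more can be done
None
```

I closed the box and handed the job in at about 26 s: the bolt was pulled out, the lid seated flat under the lip and the bolt pushed fully home over it. The judge's verdict was not returned, but my last camera and force checks agreed with this.

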